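# Clamp a circuit board in the bench vise to three clicks

### The job

Lay the green display board on the ledges of the blue board vise, about midway along the jaws, slide it gently up against the fixed jaw and let go of it. Then click the vise's black knob clockwise: it first runs the sliding jaw freely up to the board, and once the jaw's orange spring pad meets the board the clicks grow heavier. Stop after exactly three clicks against the spring, so that the board is held without bowing, and let go. Leave the flux jar and the tweezers where they are.

Things in the scene. Friction and masses are not known exactly. Their poses are not given: they have to be found in the camera images.
- board_center (a point): green circuit board with a small display, 55 (x) x 80 (y) mm, plate 3.6 mm thick, parts on top up to 15 mm, about 50 g. Starts flat on a wooden block, overhanging it all round. The point is the middle of the plate, 1.8 mm above its underside; x across the 55 mm width, y along the length, z up. Grasp it by the two long edges (55 mm apart, free of parts)
- board_vise: board vise fixed to the bench: black base 75 (x) x 170 (y) mm, two light rods (tops about 32 mm up), two blue jaws 70 mm wide (x), 52 mm high, a blue gear head with the knob at its -y end. Origin at bench height, mid base; y from the knob end to the fixed jaw, z up. The board goes in with its 80 mm length along y, either way round, its middle at x = 0
- vise_seat (a point): middle of the fixed (+y) jaw's inner face, level with its ledge's top (43 mm up). The aluminium ledge, 62 mm wide (x), stands 12 mm out from the face; the jaw rises 9 mm above it. Axes as the vise's. The sliding jaw has a 34 mm ledge at the same height and above it an orange spring pad, 13 mm proud; at the start the pad stands 5 to 18 mm from a board that lies against the fixed jaw
- knob_mark (a point): middle of the top of the black fluted knob (upright axis, 36 mm in diameter, 28.5 mm tall, top 77 mm above the bench), with a white line towards its own -x, over an aluminium ring 49 mm in diameter (top 47 mm up) with a tick every 20 degrees. The knob rests in notches 20 degrees apart, one click; clockwise from above closes the jaw. At the start the board is 2 to 6 free clicks away
- knob_grip (a point): point on the knob's axis 6 mm below its top: grip here, fingertips clear of the ring. In the middle of each click (0.3 to 0.6 of the way) a free knob resists with about 0.07 N m, then from 0.7 on it pulls itself into the next notch. Against the spring it resists by about 0.06 N m more in the first click and by 0.03 N m more again in each further one. The first click that meets the spring does so at its very start
- flux_jar: open green jar, 70 mm in diameter, 100 mm tall, standing behind the vise; origin at the middle of its underside, z up. A bystander
- tweezers: blue tweezers, 124 mm long, lying flat in front; origin under their middle. A bystander
- block: wooden block 30 (x) x 55 (y) x 20 mm under the board at the start, its axes within 0.1 rad of the board's; origin at the middle of its underside

How it is judged:
By the outcome, as a careful person would: the job done as asked, in the order asked, and still so for the second after the job is handed in, with the robot touching nothing.
It also fails if it takes over 67 s, if anything falls off the work surface, if the arm or the gripper's body presses on something with over 40 N, if the wrist force passes 120 N, or if a joint passes its speed limit or range.

### The arm

A 6-joint arm with a two-finger parallel gripper is mounted at the origin on a cart in front of the work surface, level with it; the furniture and walls round the work are solid. World frame = base frame: x ahead of the robot, y to its left, z up, the work surface at z = 0. Lengths are in m, angles in rad, forces in N, time in s.
With the tool pointing down it reaches from about 0.25 to 0.775 m from the base axis. Payload 4 kg.
Tool frame: the origin (TCP) lies at the very end of the fingers, on their centre line; the grasp point (between the pads) lies 19 mm behind it (robot.hold_point_z is the distance from the TCP to the grasp point, in m); z points along the fingers, y is the line along which they close (so a half turn about z gives the same grasp; the last joint's range is limited). The gripper opens to 94 mm and grips with 3 to 60 N. Pads are 16 mm wide; open, the fingers measure 119 mm over their backs; the gripper's body (75 mm by 177 mm) begins 78 mm behind the grasp point.
Start: joints at [-1.299, 0.087, 1.371, -0, 1.684, -0.103], TCP at [0.201, -0.512, 0.206] pointing down, gripper open.
Joint ranges: [-3.1, 3.1], [-0.76, 2.03], [0.27, 2.55], [-1.08, 4.22], [0.17, 2.65], [-2.57, 2.57]. Speed limits (rad/s): [2.79, 2.79, 3.14, 3.14, 3.14, 3.14].

### API

Orientations are given as [roll, pitch, yaw] about the fixed x, y, z axes, in that order (R = Rz(yaw) Ry(pitch) Rx(roll)).
In Python, from bench import robot gives the robot as it stands.
- The arm moves only by the tool carry_out, never from a script. Its argument "steps" is a list of rows, each a list of 3 entries, a list of its own where there are three numbers: the shift along the tool's x, y, z in m, then the turn about the tool's z in units of 10 degrees (1.0 is 10 degrees), then the closure, from -1 (fully open) to 1 (shut). In form: [[[tx, ty, tz], roll, jaw], ...]. A call has 1 to 10 rows; each row is the pose to reach, as a shift and turn from the pose commanded when the call began, along the tool's axes at that moment; what a row does not reach only later rows make up. A row lasts 1/8 s, in which the tool goes at most 62.5 mm and 10.7 degrees, less where a joint would pass 70% of its speed; a pose out of reach is approached as far as the arm can. A call with a gripper value outside its range is refused whole. The fingers move at their own pace and stop on an object; the grip force is fixed at half the most. Time passes only in rows, so rows that repeat a pose let the fingers close. It gives the time, the measured TCP pose, the force, the opening and the grip force at its end, in the units of the state.
- robot.get_obs(): the state, without advancing time (a new reading comes with each control period).
- robot.snapshot(name): name is "side" or "top" or "wrist"; returns a dict with "image" (480x640x3 uint8, red, green, blue), "z_map" (480x640 float32, m along the optical axis (not along the pixel's ray), 0 where there is no reading), "mtx" (3x3 intrinsics, pixels), "R" (3x3) and "t" (3): a world point X has camera coordinates R X + t. Camera axes: x right, y down, z forward; pixel columns grow to the right and rows downward; lengths in m; the calibration is good to about 2 mm. A picture is of the moment at which its call begins.
- robot.close_job(): hands the job in; it is judged then, once.
The state is a dict: "time": time; "joint_positions": joint angles; "qvel": joint speeds; "joint_torque": joint torques, N m; "tool_pos": TCP position; "ee_rot": TCP orientation; "wrist_force": force on the tool from outside, world axes, zero at the start; "wrist_torque": the same for the moment, N m; "width": finger opening in m; "finger_force": force on a finger pad.
Only numpy, scipy, OpenCV 4.12 (cv2) and the standard library are available. Lean on these libraries where they do the work, as an engineer would, in place of code of your own. Each camera call takes 0.05 s, during which the arm holds its last target. There are 200 camera calls.

## Working session

There is one attempt and no reset: what is moved stays moved. The work goes in short steps, Python scripts to look and compute and a tool call to move; the robot and the scene stay as the last step left them, time stands still between calls to the robot, and variables do not carry over. Pictures are saved under pics/ and viewed, at most 10 in all, crops included, and the job is handed in when it is done.

Besides the shell and the picture viewer there is one more tool, called by a JSON object that holds its "fn" and its "kwargs", one argument or row to a line. carry_out: Moves the arm, as the interface text tells. Its arguments: {"type":"object","properties":{"steps":{"type":"array","items":{"type":"array"}}},"required":["steps"]}

```bash
mkdir -p pics; cat > h.py <<'E'
from bench import robot
import numpy as np, cv2
def snap(n,f=None):
    s=robot.snapshot(n)
    if f: cv2.imwrite('pics/'+f,s['image'][:,:,::-1])
    return s
def cloud(s):
    v,u=np.mgrid[0:480,0:640]; z=s['z_map']; K=s['mtx']
    p=np.stack([(u-K[0,2])/K[0,0]*z,(v-K[1,2])/K[1,1]*z,z],-1)
    P=(p-s['t'])@s['R']; P[z==0]=np.nan
    return P
def pix2w(s,u,v,h):
    K=s['mtx'];d=s['R'].T@np.array([(u-K[0,2])/K[0,0],(v-K[1,2])/K[1,1],1]);c=-s['R'].T@s['t']
    return c+d*(h-c[2])/d[2]
def st():
    o=robot.get_obs()
    for k in('time','tool_pos','ee_rot','wrist_force','wrist_torque','width','finger_force'):print(k,np.round(o[k],4))
E
python3 - <<'E'
from h import *
s=snap('top','top0.png');np.savez('top0.npz',**s);snap('side','side0.png');st()
print(s['mtx'],s['R'],s['t'])
E
```

```text
time 0.1
tool_pos [ 0.2012 -0.5114  0.2044]
ee_rot [-3.1396e+00 -2.0000e-04  3.7480e-01]
wrist_force [-0.454   1.0574  0.215 ]
wrist_torque [-0.0308 -0.0128 -0.021 ]
width 0.0939
finger_force 0.0
[[537.6048165    0.         327.24739926]
 [  0.         537.6048165  237.77805096]
 [  0.           0.           1.        ]] [[-0.02818352 -0.99944816  0.01758052]
 [-0.98532813  0.02481511 -0.168857  ]
 [ 0.16832755 -0.02208156 -0.98548376]] [-0.12841518  0.56697518  0.82955273]
```

View pics/top0.png

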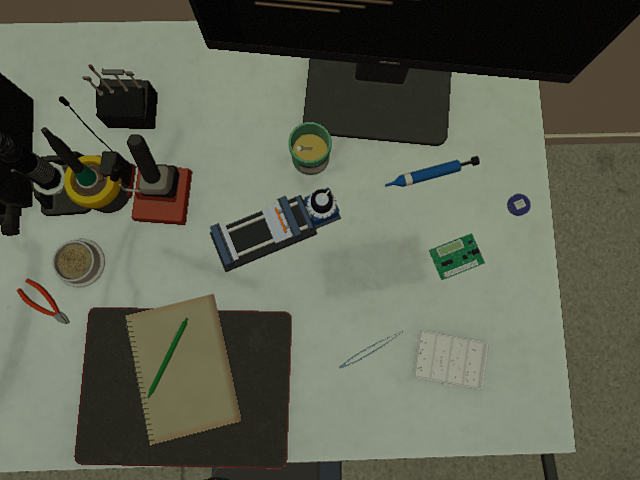

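View pics/side0.png

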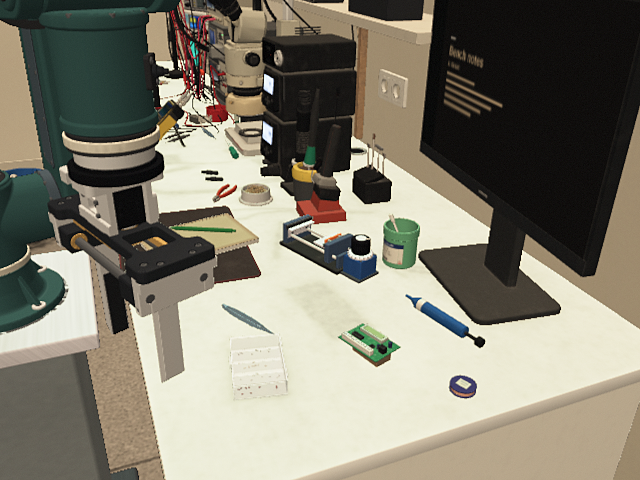

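The top view shows the vise centred near (270,232) with its knob at (321,203), the board at (457,256), the jar at (310,148) and the tweezers at (371,349). Next I'll enlarge it and read heights.

```bash
python3 - <<'E'
from h import *
s=dict(np.load('top0.npz'));P=cloud(s)
im=s['image'][:,:,::-1]
a=cv2.resize(im[180:280,200:350],None,fx=5,fy=5,interpolation=cv2.INTER_CUBIC)[:,:750]
cv2.imwrite('pics/vise.png',a)
# board: green
hsv=cv2.cvtColor(np.ascontiguousarray(im),cv2.COLOR_BGR2HSV)
z=P[...,2]
def reg(n,u0,u1,v0,v1,h0,h1):
    m=np.zeros(z.shape,bool);m[v0:v1,u0:u1]=1;m&=(z>h0)&(z<h1)
    q=P[m][:,:2].astype(np.float32);r=cv2.minAreaRect(q*1000);print(n,m.sum(),r,np.median(z[m]),cv2.boxPoints(r).round(1).tolist())
reg('board',420,495,225,290,.012,.05)
reg('viseall',200,350,180,280,.006,.12)
reg('jawtops',200,310,180,280,.047,.057)
reg('knob',300,345,180,230,.07,.085)
reg('jar',280,340,115,182,.05,.12)
E
```

```text
board 1533 ((531.6163330078125, -360.61065673828125), (54.9627571105957, 80.75727081298828), 19.93555450439453) 0.024706864791282063 [[492.0, -332.0], [519.5, -407.8999938964844], [571.2000122070312, -389.20001220703125], [543.7000122070312, -313.29998779296875]]
viseall 5156 ((568.9660034179688, -66.14600372314453), (123.65522003173828, 217.27322387695312), 21.334861755371094) 0.03668303718421047 [[471.8999938964844, 12.600000381469727], [550.9000244140625, -189.8000030517578], [666.0999755859375, -144.8000030517578], [587.0, 57.5]]
jawtops 910 ((585.8516845703125, -43.022735595703125), (70.38009643554688, 169.0924835205078), 21.697311401367188) 0.05246570871076148 [[521.9000244140625, 22.5], [584.4000244140625, -134.60000610351562], [649.7999877929688, -108.5999984741211], [587.2999877929688, 48.5]]
knob 389 ((621.923583984375, -136.26962280273438), (35.46486282348633, 34.176490783691406), 86.96987915039062) 0.07679194520979488 [[603.9000244140625, -153.10000610351562], [638.0999755859375, -154.89999389648438], [639.9000244140625, -119.5], [605.7999877929688, -117.69999694824219]]
jar 782 ((716.5814819335938, -119.02879333496094), (70.21949768066406, 69.37761688232422), 3.3182764053344727) 0.07623197464559167 [[679.5, -86.4000015258789], [683.5, -155.6999969482422], [753.5999755859375, -151.60000610351562], [749.5999755859375, -82.4000015258789]]
```

View pics/vise.png

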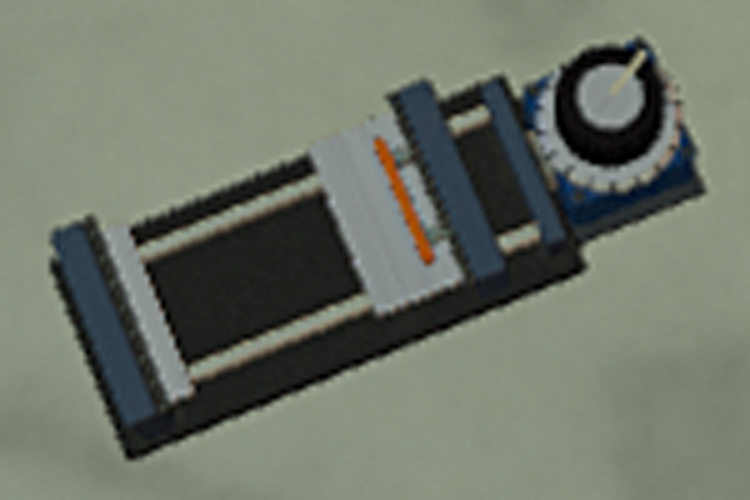

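The crop shows the fixed jaw's inner top edge running from (93,218) to (160,412), and the knob line pointing to the upper right. I'll measure the vise in its own frame.

```bash
python3 - <<'E'
from h import *
s=dict(np.load('top0.npz'));P=cloud(s);z=P[...,2]
w=lambda x,y,h:pix2w(s,200+x/5,180+y/5,h)*1000
a=w(93,218,.052);b=w(160,412,.052);d=a-b;print(a,b,np.degrees(np.arctan2(d[1],d[0])))
th=np.radians(21.6);X=np.array([np.cos(th),np.sin(th)]);Y=np.array([-X[1],X[0]])
m=np.zeros(z.shape,bool);m[180:282,200:350]=1
Q=P[m];k=np.array([.6219,-.1363]);q=(Q[:,:2]-k);x=q@X*1000;y=q@Y*1000;h=Q[:,2]*1000
for lo in range(-30,215,3):
    g=(y>=lo)&(y<lo+3)&(h>-2)&(abs(x)<45)
    hi=g&(h>36)
    c=g&(abs(x)<12)
    print(lo,'centre h',np.round(np.nanmedian(h[c])) if c.any() else '', 'max',h[g].max().round() if g.any() else '','x of h>36',(x[hi].min().round(),x[hi].max().round()) if hi.any() else '')
print('pads face pts', [(lambda v:((v[:2]-k*1000)@X,(v[:2]-k*1000)@Y))(w(*p,.048)) for p in((378,140),(428,262))])
print('jaw edge', [(lambda v:((v[:2]-k*1000)@X,(v[:2]-k*1000)@Y))(v) for v in(a,b)])
E
```

```text
[590.81406625  33.10903682  52.        ] [526.50415867  11.21697558  52.        ] 18.79934762451163
-30 centre h -0.0 max 4.0 x of h>36 
-27 centre h 44.0 max 44.0 x of h>36 (np.float64(1.0), np.float64(1.0))
-24 centre h 46.0 max 49.0 x of h>36 (np.float64(-19.0), np.float64(20.0))
-21 centre h 47.0 max 50.0 x of h>36 (np.float64(-22.0), np.float64(21.0))
-18 centre h 74.0 max 79.0 x of h>36 (np.float64(-22.0), np.float64(23.0))
-15 centre h 76.0 max 80.0 x of h>36 (np.float64(-22.0), np.float64(11.0))
-12 centre h 77.0 max 81.0 x of h>36 (np.float64(-22.0), np.float64(14.0))
-9 centre h 77.0 max 82.0 x of h>36 (np.float64(-22.0), np.float64(15.0))
-6 centre h 78.0 max 80.0 x of h>36 (np.float64(-23.0), np.float64(17.0))
-3 centre h 78.0 max 82.0 x of h>36 (np.float64(-23.0), np.float64(18.0))
0 centre h 77.0 max 80.0 x of h>36 (np.float64(-24.0), np.float64(18.0))
3 centre h 77.0 max 79.0 x of h>36 (np.float64(-23.0), np.float64(24.0))
6 centre h 77.0 max 80.0 x of h>36 (np.float64(-22.0), np.float64(22.0))
9 centre h 77.0 max 80.0 x of h>36 (np.float64(-22.0), np.float64(21.0))
12
[... 3355 characters left out ...]
x of h>36 (np.float64(-33.0), np.float64(35.0))
186 centre h 12.0 max 12.0 x of h>36 
189 centre h 8.0 max 11.0 x of h>36 
192 centre h 4.0 max 11.0 x of h>36 
195 centre h -1.0 max 4.0 x of h>36 
198 centre h 0.0 max 5.0 x of h>36 
201 centre h 0.0 max 3.0 x of h>36 
204 centre h 1.0 max 3.0 x of h>36 
207 centre h -0.0 max 4.0 x of h>36 
210 centre h -0.0 max 3.0 x of h>36 
213 centre h 1.0 max 4.0 x of h>36 
pads face pts [(np.float64(22.296330229127644), np.float64(73.53436667731252)), (np.float64(-21.97120577076703), np.float64(74.0051494878644))]
jaw edge [(np.float64(33.460655653048356), np.float64(168.95603438724658)), (np.float64(-34.39218947095735), np.float64(172.27536658147213))]
```

{"fn": "carry_out", "kwargs": {
  "steps": [
    [[0.04,-0.002,0],-1,-1],
    [[0.08,-0.004,0],-2,-1],
    [[0.12,-0.006,0.01],-3,-1],
    [[0.16,-0.008,0.02],-4,-1],
    [[0.2,-0.01,0.03],-5,-1],
    [[0.24,-0.012,0.04],-6,-1],
    [[0.28,-0.014,0.05],-7,-1],
    [[0.32,-0.017,0.06],-8,-1],
    [[0.3627,-0.0194,0.07],-8.85,-1],
    [[0.3627,-0.0194,0.07],-8.85,-1]
  ]
}}

```text
time: 1.35
tool_pos: [0.533, -0.3586, 0.1329]
ee_rot: [-3.14, -0.004, 1.923]
wrist_force: [-0.2, -0.2, 0.3]
width: 0.0941
finger_force: 0.0
```

```bash
python3 - <<'E'
from h import *
st()
s=snap('wrist','w1.png');P=cloud(s);z=P[...,2]
m=(z>.012)&(z<.05)&(np.linalg.norm(P[...,:2]-[.5316,-.3606],axis=-1)<.07)
r=cv2.minAreaRect(P[m][:,:2].astype(np.float32)*1000);print(m.sum(),r)
st()
E
```

```text
time 1.35
tool_pos [ 0.533  -0.3586  0.1329]
ee_rot [-3.14   -0.0037  1.9232]
wrist_force [-0.2424 -0.2308  0.283 ]
wrist_torque [-0.048  -0.0266  0.0099]
width 0.0941
finger_force 0.0
6328 ((529.0866088867188, -359.98321533203125), (55.15210723876953, 80.04632568359375), 19.888700485229492)
time 1.4
tool_pos [ 0.5319 -0.3599  0.1339]
ee_rot [-3.1396e+00 -2.2000e-03  1.9206e+00]
wrist_force [ 0.1706 -0.1369  0.5028]
wrist_torque [ 0.0137 -0.0666 -0.0028]
width 0.0942
finger_force 0.0
```

View pics/w1.png

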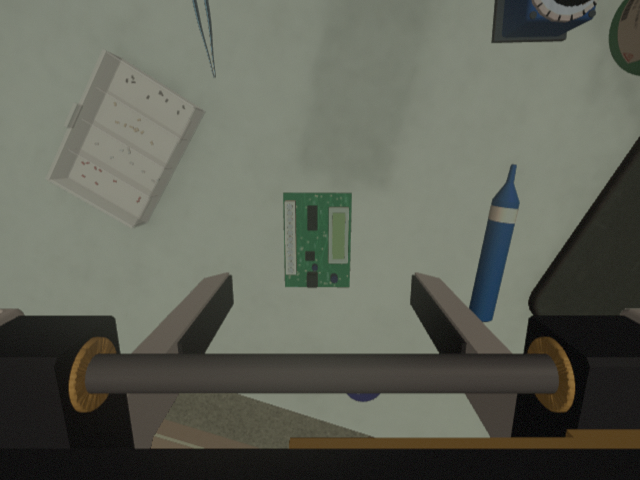

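The board sits centred between the fingers, around (317,240) in the wrist picture, and is square to them. I'll descend and grip it.

{"fn": "carry_out", "kwargs": {
  "steps": [
    [[0,-0.001,0.03],0,-1],
    [[0,-0.001,0.07],0,-1],
    [[0,-0.001,0.1],0,-1],
    [[0,-0.001,0.117],0,-1],
    [[0,-0.001,0.123],0,-1],
    [[0,-0.001,0.123],0,-1],
    [[0,-0.001,0.123],0,1],
    [[0,-0.001,0.123],0,1],
    [[0,-0.001,0.123],0,1],
    [[0,-0.001,0.123],0,1]
  ]
}}

```text
time: 2.65
tool_pos: [0.531, -0.3614, 0.0127]
ee_rot: [3.141, 0.0, 1.919]
wrist_force: [0.6, 0.4, -0.2]
width: 0.0572
finger_force: 0.0
```

{"fn": "carry_out", "kwargs": {
  "steps": [
    [[0,0,0],0,1],
    [[0,0,0],0,1],
    [[0,0,0],0,1],
    [[0,0,-0.005],0,1],
    [[0,0,-0.02],0,1],
    [[0,0,-0.05],0,1],
    [[0,0,-0.08],0,1],
    [[0,0,-0.1],0,1],
    [[0,0,-0.1],0,1]
  ]
}}

```text
time: 3.78
tool_pos: [0.532, -0.3623, 0.1154]
ee_rot: [3.139, 0.004, 1.919]
wrist_force: [0.1, -0.5, -1.1]
width: 0.0542
finger_force: 30.0
```

```bash
python3 - <<'E'
from h import *
st()
s=snap('wrist','w2.png');P=cloud(s);z=P[...,2];o=robot.get_obs()
c=o['tool_pos'];print(c)
im=s['image'].astype(int);g=(im[...,1]>im[...,0]+25)&(im[...,1]>im[...,2]+10)
m=g&(z>.1)&(z<.16)&(np.linalg.norm(P[...,:2]-c[:2],axis=-1)<.06)
r=cv2.minAreaRect(P[m][:,:2].astype(np.float32)*1000);print(m.sum(),r,np.percentile(z[m],[5,50,95]))
E
```

```text
time 3.775
tool_pos [ 0.532  -0.3623  0.1154]
ee_rot [3.139  0.0045 1.9194]
wrist_force [ 0.139  -0.547  -1.0855]
wrist_torque [-0.0254 -0.1242  0.0015]
width 0.0542
finger_force 29.9999
[ 0.53110302 -0.36159144  0.11325727]
8011 ((529.7389526367188, -357.460693359375), (54.650054931640625, 72.80368041992188), 20.090717315673828) [0.12449915 0.12553772 0.12655063]
```

View pics/w2.png

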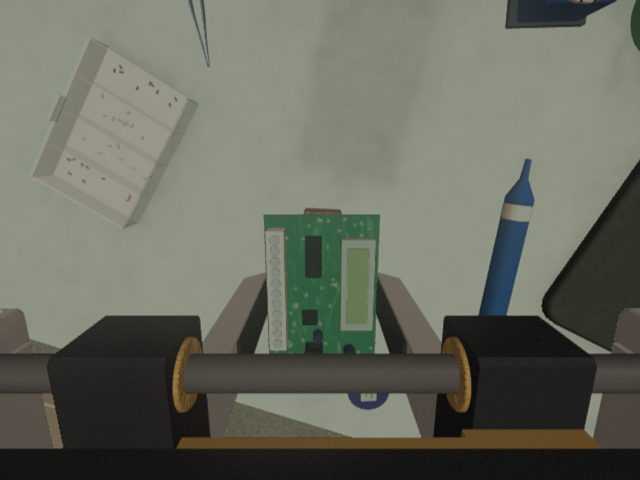

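{"fn": "carry_out", "kwargs": {
  "steps": [
    [[0.02,0.01,0],0,1],
    [[0.06,0.031,0],0,1],
    [[0.105,0.054,0],0,1],
    [[0.15,0.078,0],0,1],
    [[0.195,0.101,0],-0.16,1],
    [[0.235,0.122,0],-0.16,1],
    [[0.27,0.14,0],-0.16,1],
    [[0.295,0.153,0],-0.16,1],
    [[0.307,0.159,0],-0.16,1],
    [[0.307,0.159,0],-0.16,1]
  ]
}}

```text
time: 5.08
tool_pos: [0.5746, -0.0175, 0.1116]
ee_rot: [-3.14, -0.001, 1.949]
wrist_force: [-0.5, 0.2, -1.0]
width: 0.0542
finger_force: 30.0
```

```bash
python3 - <<'E'
from h import *
s=snap('wrist','w3.png');st();P=cloud(s);z=P[...,2];o=robot.get_obs()
c=o['tool_pos']
im=s['image'].astype(int);g=(im[...,1]>im[...,0]+25)&(im[...,1]>im[...,2]+10)
m=g&(z>.1)&(z<.16)&(np.linalg.norm(P[...,:2]-c[:2],axis=-1)<.06)
r=cv2.minAreaRect(P[m][:,:2].astype(np.float32)*1000);print(m.sum(),r)
th=np.radians(21.6);X=np.array([np.cos(th),np.sin(th)]);Y=np.array([-X[1],X[0]]);k=np.array([.6219,-.1363])
Q=P.reshape(-1,3);q=Q[:,:2]-k;x=q@X*1000;y=q@Y*1000;h=Q[:,2]*1000
for n,lo,hi in(('jawtop',49,58),('ledge',40,46.5)):
    f=(h>lo)&(h<hi)&(abs(x)<45)&(y>150)&(y<200);print(n,f.sum(),cv2.minAreaRect(np.c_[x,y][f].astype(np.float32)))
    print(np.histogram(y[f],np.arange(150,200,2))[0])
bx=cv2.boxPoints(r)/1000-k;print('board vise frame',np.c_[bx@X,bx@Y]*1000)
print('tcp',(c[:2]-k)@X,(c[:2]-k)@Y)
E
```

```text
time 5.125
tool_pos [ 0.5748 -0.0184  0.1118]
ee_rot [-3.1402 -0.      1.9479]
wrist_force [ 0.0396 -0.3332 -0.434 ]
wrist_torque [-0.0319 -0.1166 -0.0197]
width 0.0542
finger_force 29.9998
8137 ((572.4821166992188, -12.991195678710938), (54.809139251708984, 73.10574340820312), 21.69770622253418)
jawtop 2520 ((-0.6045875549316406, 178.10585021972656), (69.6832046508789, 15.162467956542969), 0.009580718353390694)
[  0   0   0   0   0   0   0   0   0   0 246 363 273 344 341 322 319 312
   0   0   0   0   0   0]
ledge 1048 ((-2.644012451171875, 174.00779724121094), (65.26643371582031, 23.896583557128906), 0.1016196459531784)
[  0   0   0   0   0   0 270 269 269 178   0   1   0   0   0   0   0  61
   0   0   0   0   0   0]
board vise frame [[-28.02141874 169.34763725]
 [-27.89679572  96.24201677]
 [ 26.91222908  96.33549278]
 [ 26.78766148 169.44109132]]
tcp -0.00037146167723190257 0.1269112695101396
```

View pics/w3.png

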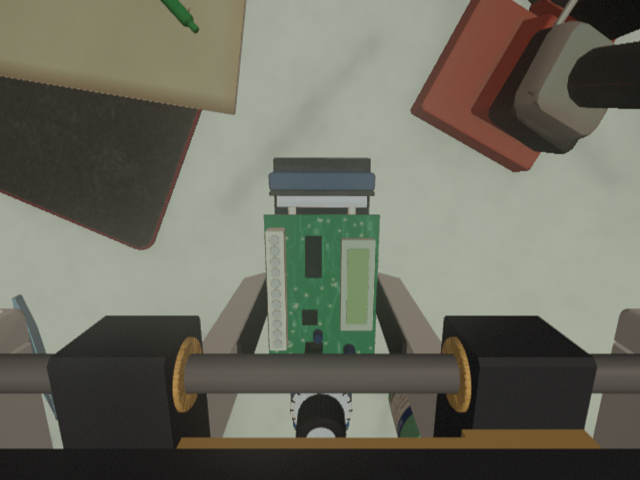

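The board is square to the vise and centred on it, with its far edge about 1 mm short of the fixed jaw's face (row 190). I'll back off 3 mm and lower it.

{"fn": "carry_out", "kwargs": {
  "steps": [
    [[-0.003,0,0.0],0,1],
    [[-0.003,0,0.015],0,1],
    [[-0.003,0,0.035],0,1],
    [[-0.003,0,0.055],0,1],
    [[-0.003,0,0.068],0,1],
    [[-0.003,0,0.073],0,1],
    [[-0.003,0,0.074],0,1],
    [[-0.003,0,0.074],0,1]
  ]
}}

```text
time: 6.12
tool_pos: [0.5771, -0.0214, 0.0393]
ee_rot: [3.14, 0.001, 1.947]
wrist_force: [0.2, -0.0, 0.2]
width: 0.0542
finger_force: 30.0
```

{"fn": "carry_out", "kwargs": {
  "steps": [
    [[0,0,0.0005],0,1],
    [[0,0,0.001],0,1],
    [[0,0,0.001],0,1]
  ]
}}

```text
time: 6.5
tool_pos: [0.5766, -0.0213, 0.0376]
ee_rot: [3.141, 0.0, 1.947]
wrist_force: [-0.4, 0.4, -1.5]
width: 0.0541
finger_force: 30.0
```

{"fn": "carry_out", "kwargs": {
  "steps": [
    [[0,0,0.0005],0,1],
    [[0,0,0.001],0,1],
    [[0,0,0.001],0,1]
  ]
}}

```text
time: 6.88
tool_pos: [0.5764, -0.0213, 0.0364]
ee_rot: [-3.141, -0.0, 1.947]
wrist_force: [0.8, 0.3, -0.9]
width: 0.0544
finger_force: 30.0
```

{"fn": "carry_out", "kwargs": {
  "steps": [
    [[0,0,0.0005],0,1],
    [[0,0,0.001],0,1],
    [[0,0,0.001],0,1]
  ]
}}

```text
time: 7.25
tool_pos: [0.5766, -0.0213, 0.0361]
ee_rot: [3.141, 0.0, 1.947]
wrist_force: [-2.6, 0.3, 3.4]
width: 0.0541
finger_force: 30.0
```

{"fn": "carry_out", "kwargs": {
  "steps": [
    [[0,0,0.0005],0,1],
    [[0,0,0.001],0,1],
    [[0,0,0.001],0,1]
  ]
}}

```text
time: 7.62
tool_pos: [0.5766, -0.0213, 0.036]
ee_rot: [3.141, 0.0, 1.947]
wrist_force: [-3.7, 1.6, 8.3]
width: 0.0541
finger_force: 30.0
```

Seated with 8 N. I'll ease off and slide to the jaw.

{"fn": "carry_out", "kwargs": {
  "steps": [
    [[0,0,-0.001],0,1],
    [[0.001,0,-0.001],0,1],
    [[0.002,0,-0.001],0,1],
    [[0.003,0,-0.001],0,1],
    [[0.003,0,-0.001],0,1]
  ]
}}

```text
time: 8.25
tool_pos: [0.5763, -0.0187, 0.0361]
ee_rot: [3.14, 0.001, 1.947]
wrist_force: [2.3, -2.1, 4.9]
width: 0.0544
finger_force: 30.0
```

{"fn": "carry_out", "kwargs": {
  "steps": [
    [[0.0005,0,0],0,1],
    [[0.001,0,0],0,1],
    [[0.001,0,0],0,1]
  ]
}}

```text
time: 8.62
tool_pos: [0.5758, -0.0178, 0.0361]
ee_rot: [3.14, 0.001, 1.947]
wrist_force: [1.4, -2.4, 5.0]
width: 0.0542
finger_force: 30.0
```

{"fn": "carry_out", "kwargs": {
  "steps": [
    [[0.0005,0,0],0,1],
    [[0.001,0,0],0,1],
    [[0.001,0,0],0,1]
  ]
}}

```text
time: 9.0
tool_pos: [0.5754, -0.0169, 0.0361]
ee_rot: [3.14, 0.001, 1.947]
wrist_force: [1.2, -2.2, 6.4]
width: 0.0542
finger_force: 30.0
```

Still sliding freely (friction 2.5 N), so I'll continue.

{"fn": "carry_out", "kwargs": {
  "steps": [
    [[0.0005,0,0],0,1],
    [[0.001,0,-0.0003],0,1],
    [[0.001,0,-0.0003],0,1]
  ]
}}

```text
time: 9.38
tool_pos: [0.5748, -0.0157, 0.0361]
ee_rot: [3.14, 0.001, 1.947]
wrist_force: [1.9, -2.5, 5.0]
width: 0.0538
finger_force: 30.0
```

{"fn": "carry_out", "kwargs": {
  "steps": [
    [[0.0005,0,0],0,1],
    [[0.001,0,0],0,1],
    [[0.001,0,0],0,1]
  ]
}}

```text
time: 9.75
tool_pos: [0.5743, -0.015, 0.0361]
ee_rot: [3.141, 0.001, 1.947]
wrist_force: [1.0, -2.2, 5.1]
width: 0.054
finger_force: 30.0
```

```bash
python3 - <<'E'
from h import *
st()
k=np.array([.6219,-.1363]);c=robot.get_obs()['tool_pos'][:2]-k;th=np.radians(21.6);print(c@[np.cos(th),np.sin(th)],c@[-np.sin(th),np.cos(th)])
E
```

```text
time 9.75
tool_pos [ 0.5743 -0.015   0.0361]
ee_rot [3.1408e+00 8.0000e-04 1.9473e+00]
wrist_force [ 1.0473 -2.2343  5.065 ]
wrist_torque [-0.508  -0.3504  0.0203]
width 0.054
finger_force 30.001
0.0004393989771117653 0.13033064956770515
```

{"fn": "carry_out", "kwargs": {
  "steps": [
    [[0.0005,0,0],0,1],
    [[0.001,0,0],0,1],
    [[0.001,0,0],0,1]
  ]
}}

```text
time: 10.12
tool_pos: [0.5739, -0.0141, 0.0361]
ee_rot: [3.141, 0.001, 1.947]
wrist_force: [0.6, -3.3, 5.8]
width: 0.0539
finger_force: 30.0
```

{"fn": "carry_out", "kwargs": {
  "steps": [
    [[0.0005,0,0],0,1],
    [[0.001,0,0],0,1],
    [[0.001,0,0],0,1]
  ]
}}

```text
time: 10.5
tool_pos: [0.5737, -0.0135, 0.0361]
ee_rot: [3.141, 0.002, 1.947]
wrist_force: [1.3, -4.3, 5.8]
width: 0.0543
finger_force: 30.0
```

{"fn": "carry_out", "kwargs": {
  "steps": [
    [[0.0005,0,0],0,1],
    [[0.001,0,0],0,1],
    [[0.001,0,0],0,1]
  ]
}}

```text
time: 10.88
tool_pos: [0.5736, -0.0135, 0.0361]
ee_rot: [3.141, 0.003, 1.947]
wrist_force: [2.4, -5.7, 3.2]
width: 0.0542
finger_force: 30.0
```

```bash
python3 - <<'E'
from h import *
s=snap('wrist','w4.png');st();a=s['image'][130:330,220:420,::-1]
t=snap('top');b=t['image'][180:280,200:350,::-1]
cv2.imwrite('pics/c4.png',np.hstack([cv2.resize(a,(400,400),interpolation=2),cv2.resize(b,(400,267),interpolation=2)]) if 0 else cv2.copyMakeBorder(cv2.resize(a,(600,600),interpolation=2),0,0,0,0,0))
E
```

```text
time 10.925
tool_pos [ 0.5736 -0.0135  0.0361]
ee_rot [3.1408 0.0033 1.947 ]
wrist_force [ 2.153  -4.9706  5.1006]
wrist_torque [-1.158  -0.5477  0.0327]
width 0.0541
finger_force 30.001
```

View pics/c4.png

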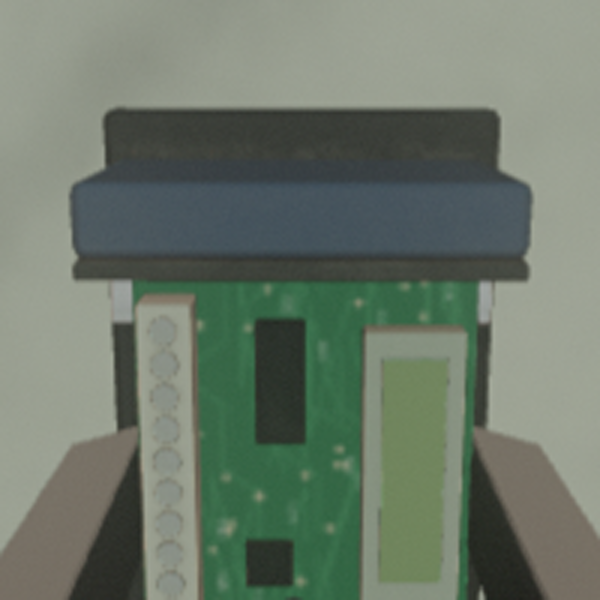

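The board lies flush against the fixed jaw and centred to about 1 mm. I'll relieve the push, release and go up.

{"fn": "carry_out", "kwargs": {
  "steps": [
    [[-0.0008,0,-0.0008],0,1],
    [[-0.0008,0,-0.0008],0,1],
    [[-0.0008,0,-0.0008],0,-0.2],
    [[-0.0008,0,-0.0008],0,-0.6],
    [[-0.0008,0,-0.0008],0,-0.6],
    [[-0.0008,0,-0.0008],0,-0.6],
    [[-0.0008,0,-0.0008],0,-0.6],
    [[-0.0008,0,-0.0008],0,-0.6]
  ]
}}

```text
time: 11.98
tool_pos: [0.5731, -0.0127, 0.0366]
ee_rot: [-3.142, -0.0, 1.947]
wrist_force: [-0.3, 0.8, 1.0]
width: 0.0753
finger_force: 0.0
```

{"fn": "carry_out", "kwargs": {
  "steps": [
    [[0,0,-0.01],0,-0.6],
    [[0,0,-0.03],0,-0.6],
    [[0,0,-0.06],0,-0.6],
    [[0,0,-0.085],0,-0.6],
    [[0,0,-0.1],0,-0.6],
    [[0,0,-0.1],0,-0.6]
  ]
}}

```text
time: 12.72
tool_pos: [0.574, -0.0129, 0.1383]
ee_rot: [3.139, 0.002, 1.947]
wrist_force: [0.3, 1.0, -1.6]
width: 0.075
finger_force: 0.0
```

```bash
python3 - <<'E'
from h import *
st();t=snap('top','t5.png');P=cloud(t);z=P[...,2]
m=np.zeros(z.shape,bool);m[170:240,290:350]=1;m&=(z>.07)&(z<.085)
print(m.sum(),cv2.minAreaRect(P[m][:,:2].astype(np.float32)*1000))
E
```

```text
time 12.725
tool_pos [ 0.574  -0.0129  0.1383]
ee_rot [3.1388e+00 1.6000e-03 1.9473e+00]
wrist_force [ 0.3434  1.0108 -1.5549]
wrist_torque [-0.0834 -0.122  -0.043 ]
width 0.075
finger_force 0.0
392 ((621.8766479492188, -136.1846160888672), (35.63288116455078, 34.523719787597656), 84.28913116455078)
```

{"fn": "carry_out", "kwargs": {
  "steps": [
    [[-0.015,0,0],0,-0.2],
    [[-0.045,0,0],-0.5,-0.2],
    [[-0.075,0,0],-1,-0.2],
    [[-0.105,0,0],-1.5,-0.2],
    [[-0.125,0,0],-2,-0.2],
    [[-0.131,-0.0005,0],-2,-0.2],
    [[-0.131,-0.0005,0],-2,-0.2]
  ]
}}

```text
time: 13.65
tool_pos: [0.6204, -0.1351, 0.1355]
ee_rot: [-3.141, -0.002, 2.294]
wrist_force: [0.0, 0.1, 1.0]
width: 0.0562
finger_force: 0.0
```

```bash
python3 - <<'E'
from h import *
st();s=snap('wrist','w6.png');P=cloud(s);z=P[...,2];st()
m=(z>.068)&(z<.088)&(np.linalg.norm(P[...,:2]-[.622,-.136],axis=-1)<.03)
print(m.sum(),cv2.minAreaRect(P[m][:,:2].astype(np.float32)*1000))
E
```

```text
time 13.65
tool_pos [ 0.6204 -0.1351  0.1355]
ee_rot [-3.1407e+00 -1.7000e-03  2.2944e+00]
wrist_force [0.0131 0.1074 0.9893]
wrist_torque [-0.025  -0.1133  0.006 ]
width 0.0562
finger_force 0.0
time 13.7
tool_pos [ 0.6204 -0.1345  0.1359]
ee_rot [-3.1411e+00 -1.3000e-03  2.2954e+00]
wrist_force [ 0.4031  0.5653 -1.1966]
wrist_torque [ 0.0265 -0.1293 -0.0097]
width 0.0566
finger_force 0.0
2065 ((620.2847900390625, -134.99766540527344), (35.75695037841797, 36.29984664916992), 85.07769775390625)
```

View pics/w6.png

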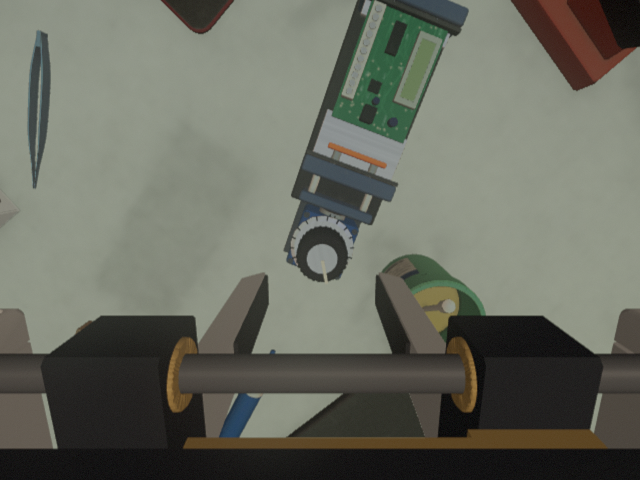

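The knob is centred between the fingers at about (322,258), and the board lies in place against the jaw. I'll descend and grip the knob.

{"fn": "carry_out", "kwargs": {
  "steps": [
    [[0,0,0.02],0,-0.2],
    [[0,0,0.045],0,-0.2],
    [[0,0,0.065],0,-0.2],
    [[0,0,0.077],0,-0.2],
    [[0,0,0.08],0,-0.2],
    [[0,0,0.08],0,-0.2],
    [[0,0,0.08],0,1],
    [[0,0,0.08],0,1],
    [[0,0,0.08],0,1],
    [[0,0,0.08],0,1]
  ]
}}

```text
time: 14.95
tool_pos: [0.6208, -0.1353, 0.0573]
ee_rot: [-3.141, 0.001, 2.296]
wrist_force: [-1.9, -1.7, 2.3]
width: 0.0354
finger_force: 30.0
```

{"fn": "carry_out", "kwargs": {
  "steps": [
    [[0,0,0],0,1],
    [[0,0,0],0,1],
    [[0,0,0],0,1]
  ]
}}

```text
time: 15.32
tool_pos: [0.6208, -0.1353, 0.0573]
ee_rot: [-3.141, 0.001, 2.296]
wrist_force: [-2.2, -2.7, 4.6]
width: 0.0355
finger_force: 30.0
```

```bash
python3 - <<'E'
from h import *
st()
E
```

```text
time 15.325
tool_pos [ 0.6208 -0.1353  0.0573]
ee_rot [-3.1411e+00  1.0000e-03  2.2962e+00]
wrist_force [-2.1973 -2.7274  4.5793]
wrist_torque [-0.4059  0.4531 -0.0441]
width 0.0355
finger_force 30.0012
```

{"fn": "carry_out", "kwargs": {
  "steps": [
    [[0,0,0],0.5,1],
    [[0,0,0],0.9,1],
    [[0,0,0],0.9,1]
  ]
}}

```text
time: 15.7
tool_pos: [0.6208, -0.1353, 0.0573]
ee_rot: [-3.141, 0.001, 2.139]
wrist_force: [-2.8, -2.2, 4.4]
width: 0.0355
finger_force: 30.0
```

```bash
cat > q.py <<'E'
from bench import robot
import numpy as np
o=robot.get_obs();y=np.degrees(o['ee_rot'][2]);print(o['time'],'yaw %.2f from start cw %.2f'%(y,(131.55-y)%360),'T',np.round(o['wrist_torque'],3),'F',np.round(o['wrist_force'],1))
E
python3 q.py
```

```text
15.7 yaw 122.55 from start cw 9.00 T [-0.393  0.485 -0.01 ] F [-2.8 -2.2  4.4]
```

{"fn": "carry_out", "kwargs": {
  "steps": [
    [[0,0,0],0.5,1],
    [[0,0,0],1.1,1],
    [[0,0,0],1.1,1]
  ]
}}

```text
time: 16.08
tool_pos: [0.6208, -0.1353, 0.0573]
ee_rot: [-3.141, 0.001, 1.947]
wrist_force: [-3.5, -1.6, 5.8]
width: 0.0355
finger_force: 30.0
```

```bash
python3 q.py
```

```text
16.075 yaw 111.53 from start cw 20.02 T [-0.404  0.477  0.017] F [-3.5 -1.6  5.8]
```

{"fn": "carry_out", "kwargs": {
  "steps": [
    [[0,0,0],0.5,1],
    [[0,0,0],0.9,1],
    [[0,0,0],0.9,1]
  ]
}}

```text
time: 16.45
tool_pos: [0.6208, -0.1353, 0.0573]
ee_rot: [-3.142, 0.001, 1.79]
wrist_force: [-2.7, -2.2, 5.6]
width: 0.0355
finger_force: 30.0
```

```bash
python3 q.py
```

```text
16.45 yaw 102.55 from start cw 29.00 T [-0.431  0.521  0.001] F [-2.7 -2.2  5.6]
```

```bash
python3 - <<'E'
from h import *
T=[];J=[]
for i in range(5):
    s=snap('wrist','w7.png');o=robot.get_obs();T.append(o['wrist_torque'][2]);J.append(o['joint_torque'][5])
print(np.round(T,3),np.round(J,3))
t=snap('top','t7.png');t0=dict(np.load('top0.npz'))
sd=snap('side','s7.png')
a=cv2.resize(t['image'][180:280,200:350,::-1],(600,400),interpolation=2)
b=cv2.resize(sd['image'][205:285,270:390,::-1],(600,400),interpolation=2)
cv2.imwrite('pics/c7.png',cv2.resize(np.vstack([a,b]),(450,600)))
E
```

```text
[0.046 0.033 0.042 0.072 0.057] [0.057 0.041 0.038 0.037 0.038]
```

View pics/c7.png

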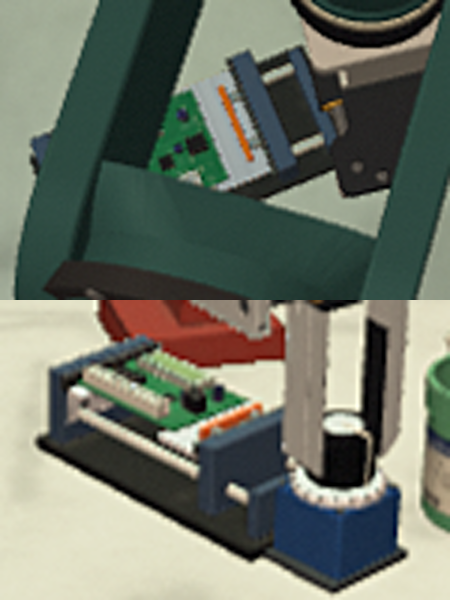

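The jaw and pad have moved (pad from about px 276 to 273 in the top view), so the knob turns with the grip. Continuing with averaged torque readings.

```bash
cat > q.py <<'E'
from h import *
T=[];J=[]
for i in range(5):
    robot.snapshot('side' if i else 'top');o=robot.get_obs();T.append(o['wrist_torque'][2]);J.append(o['joint_torque'][5])
y=np.degrees(o['ee_rot'][2]);print(o['time'],'clicks %.2f'%((131.55-y)%360/20),'T %.3f'%np.mean(T),np.round(T,3),'J6 %.3f'%np.mean(J[1:]),np.round(o['wrist_force'],1))
E
echo
```

{"fn": "carry_out", "kwargs": {
  "steps": [
    [[0,0,0],0.5,1],
    [[0,0,0],1.1,1],
    [[0,0,0],1.1,1]
  ]
}}

```text
time: 17.18
tool_pos: [0.6208, -0.1353, 0.0573]
ee_rot: [3.141, 0.001, 1.597]
wrist_force: [-2.1, -2.2, 6.4]
width: 0.0353
finger_force: 30.0
```

```bash
python3 q.py
```

```text
17.425 clicks 2.00 T -0.033 [-0.072 -0.045 -0.032 -0.041  0.023] J6 -0.014 [-3.5 -2.6  5. ]
```

{"fn": "carry_out", "kwargs": {
  "steps": [
    [[0,0,0],0.5,1],
    [[0,0,0],0.9,1],
    [[0,0,0],0.9,1]
  ]
}}

```text
time: 17.8
tool_pos: [0.6208, -0.1353, 0.0573]
ee_rot: [3.141, 0.001, 1.441]
wrist_force: [-3.0, -2.9, 5.3]
width: 0.0355
finger_force: 30.0
```

```bash
python3 q.py
```

```text
18.05 clicks 2.45 T 0.033 [0.042 0.032 0.023 0.02  0.051] J6 0.038 [-3.3 -2.8  4.9]
```

{"fn": "carry_out", "kwargs": {
  "steps": [
    [[0,0,0],0.5,1],
    [[0,0,0],1.1,1],
    [[0,0,0],1.6,1],
    [[0,0,0],2.0,1],
    [[0,0,0],2.0,1]
  ]
}}

```text
time: 18.68
tool_pos: [0.6208, -0.1353, 0.0573]
ee_rot: [3.141, 0.001, 1.092]
wrist_force: [-2.3, -1.7, 5.7]
width: 0.0352
finger_force: 30.0
```

```bash
python3 q.py
```

```text
18.925 clicks 3.45 T 0.043 [0.018 0.004 0.088 0.051 0.052] J6 0.038 [-2.6 -2.   5.6]
```

Click 4 is free too.

{"fn": "carry_out", "kwargs": {
  "steps": [
    [[0,0,0],0.5,1],
    [[0,0,0],1.1,1],
    [[0,0,0],1.6,1],
    [[0,0,0],2.0,1],
    [[0,0,0],2.0,1]
  ]
}}

```text
time: 19.55
tool_pos: [0.6208, -0.1353, 0.0573]
ee_rot: [3.141, 0.001, 0.743]
wrist_force: [-2.7, -1.7, 6.0]
width: 0.0353
finger_force: 30.0
```

```bash
python3 q.py
```

```text
19.8 clicks 4.45 T 0.039 [ 0.042 -0.012  0.037  0.045  0.082] J6 0.038 [-2.9 -1.8  4.3]
```

{"fn": "carry_out", "kwargs": {
  "steps": [
    [[0,0,0],0.5,1],
    [[0,0,0],1.1,1],
    [[0,0,0],1.6,1],
    [[0,0,0],2.0,1],
    [[0,0,0],2.0,1]
  ]
}}

```text
time: 20.42
tool_pos: [0.6207, -0.1353, 0.0573]
ee_rot: [3.141, 0.0, 0.393]
wrist_force: [-3.6, -2.3, 5.5]
width: 0.0351
finger_force: 30.0
```

```bash
python3 q.py
```

```text
20.675 clicks 5.45 T 0.032 [-0.006  0.063  0.033  0.044  0.028] J6 0.038 [-2.9 -2.5  5.5]
```

```bash
cat > g.py <<'E'
from h import *
th=np.radians(21.6);X=np.array([np.cos(th),np.sin(th)]);Y=np.array([-X[1],X[0]]);k=np.array([.6219,-.1363])
def pad(s):
    h=cv2.cvtColor(s['image'],cv2.COLOR_RGB2HSV);m=(h[...,0]>5)&(h[...,0]<18)&(h[...,1]>170)&(h[...,2]>110)
    b=np.zeros_like(m);b[190:250,230:310]=1;v,u=np.where(m&b)
    W=np.array([(pix2w(s,a,c,.050)[:2]-k) for a,c in zip(u,v)])*1000
    return len(u),np.mean(W@Y).round(2),np.mean(W@X).round(1)
def brd(s):
    h=cv2.cvtColor(s['image'],cv2.COLOR_RGB2HSV);m=(h[...,0]>55)&(h[...,0]<85)&(h[...,1]>120)
    b=np.zeros_like(m);b[190:260,220:310]=1;v,u=np.where(m&b)
    W=np.array([(pix2w(s,a,c,.0466)[:2]-k) for a,c in zip(u,v)])*1000
    y=(W@Y)[abs(W@X)<25];return len(y),np.percentile(y,[0,1,3]).round(1)
E
python3 - <<'E'
from g import *
print(pad(dict(np.load('top0.npz'))))
s=snap('top','t8.png');print(pad(s),brd(s))
t=cv2.imread('pics/t7.png')[:,:,::-1].copy();print(pad({**s,'image':t}),brd({**s,'image':t}))
E
```

```text
(53, np.float64(73.95), np.float64(0.3))
(30, np.float64(89.29), np.float64(-5.6)) (390, array([93.4, 93.7, 94.2]))
(49, np.float64(78.01), np.float64(0.8)) (387, array([93.5, 94.2, 94.6]))
```

{"fn": "carry_out", "kwargs": {
  "steps": [
    [[0,0,0],0.5,1],
    [[0,0,0],1.1,1],
    [[0,0,0],1.6,1],
    [[0,0,0],2.0,1],
    [[0,0,0],2.0,1]
  ]
}}

```text
time: 21.35
tool_pos: [0.6207, -0.1353, 0.0573]
ee_rot: [3.14, -0.0, 0.045]
wrist_force: [-3.1, -2.9, 5.5]
width: 0.0353
finger_force: 30.0
```

```bash
python3 q.py; python3 -c "
from g import *
s=snap('top');print(pad(s),brd(s));print(robot.get_obs()['joint_positions'])"
```

```text
21.6 clicks 6.45 T 0.106 [0.061 0.16  0.145 0.095 0.071] J6 0.114 [-3.8 -2.9  6.1]
(55, np.float64(91.26), np.float64(0.6)) (377, array([94.3, 94.5, 94.9]))
[-3.03208442e-01  3.43225920e-01  1.36342242e+00 -1.04244170e-03
  1.43454920e+00  1.22270836e+00]
```

Click 7 is the first against the spring (torque up by about 0.07 N m). I'll do two more after it, stopping at 9.0.

{"fn": "carry_out", "kwargs": {
  "steps": [
    [[0,0,0],0.5,1],
    [[0,0,0],1.1,1],
    [[0,0,0],1.6,1],
    [[0,0,0],2.0,1],
    [[0,0,0],2.0,1]
  ]
}}

```text
time: 22.28
tool_pos: [0.6207, -0.1353, 0.0573]
ee_rot: [3.141, -0.0, -0.304]
wrist_force: [-2.9, -2.3, 6.2]
width: 0.0355
finger_force: 30.0
```

```bash
python3 q.py
```

```text
22.525 clicks 7.45 T 0.152 [0.09  0.174 0.153 0.17  0.175] J6 0.145 [-3.8 -2.1  5.9]
```

{"fn": "carry_out", "kwargs": {
  "steps": [
    [[0,0,0],0.5,1],
    [[0,0,0],1.1,1],
    [[0,0,0],1.6,1],
    [[0,0,0],2.0,1],
    [[0,0,0],2.0,1]
  ]
}}

```text
time: 23.15
tool_pos: [0.6207, -0.1352, 0.0573]
ee_rot: [3.141, -0.001, -0.653]
wrist_force: [-2.7, -2.4, 6.0]
width: 0.0353
finger_force: 30.0
```

```bash
python3 q.py
```

```text
23.4 clicks 8.45 T 0.184 [0.185 0.239 0.183 0.135 0.18 ] J6 0.177 [-3.3 -2.   5.4]
```

{"fn": "carry_out", "kwargs": {
  "steps": [
    [[0,0,0],0.5,1],
    [[0,0,0],1.1,1],
    [[0,0,0],1.15,1],
    [[0,0,0],1.15,1]
  ]
}}

```text
time: 23.9
tool_pos: [0.6207, -0.1352, 0.0573]
ee_rot: [3.141, -0.001, -0.854]
wrist_force: [-2.4, -2.3, 5.0]
width: 0.0351
finger_force: 30.0
```

```bash
python3 q.py; python3 -c "
from g import *
s=snap('top');print(pad(s),brd(s))"
```

```text
24.15 clicks 9.02 T 0.153 [0.13  0.173 0.131 0.203 0.128] J6 0.160 [-4.2 -2.3  5.5]
(59, np.float64(91.39), np.float64(0.5)) (374, array([94.4, 94.8, 95.2]))
```

{"fn": "carry_out", "kwargs": {
  "steps": [
    [[0,0,0],0.2,1],
    [[0,0,0],0.2,1]
  ]
}}

```text
time: 24.45
tool_pos: [0.6207, -0.1352, 0.0573]
ee_rot: [3.141, -0.001, -0.888]
wrist_force: [-3.2, -2.7, 5.5]
width: 0.0357
finger_force: 30.0
```

```bash
python3 q.py
```

```text
24.7 clicks 9.12 T 0.210 [0.212 0.244 0.178 0.224 0.192] J6 0.213 [-2.4 -2.   5.8]
```

The torque climbs past the notch, so the knob is in notch 9. I'll return to it and release.

{"fn": "carry_out", "kwargs": {
  "steps": [
    [[0,0,0],-0.25,1],
    [[0,0,0],-0.25,1],
    [[0,0,0],-0.25,1],
    [[0,0,0],-0.25,-0.2],
    [[0,0,0],-0.25,-0.2],
    [[0,0,0],-0.25,-0.2],
    [[0,0,0],-0.25,-0.2]
  ]
}}

```text
time: 25.58
tool_pos: [0.6208, -0.1345, 0.0562]
ee_rot: [3.142, 0.0, -0.845]
wrist_force: [0.1, 0.6, 0.0]
width: 0.056
finger_force: 0.0
```

{"fn": "carry_out", "kwargs": {
  "steps": [
    [[0,0,-0.01],0,-0.2],
    [[0,0,-0.03],0,-0.2],
    [[0,0,-0.06],0,-0.2],
    [[0,0,-0.09],0,-0.2],
    [[-0.03,0,-0.12],0,-0.2],
    [[-0.07,0,-0.14],0,-0.2],
    [[-0.11,0,-0.14],0,-0.2],
    [[-0.13,0,-0.14],0,-0.2],
    [[-0.13,0,-0.14],0,-0.2]
  ]
}}

```text
time: 26.7
tool_pos: [0.5345, -0.037, 0.1977]
ee_rot: [-3.141, -0.002, -0.844]
wrist_force: [-0.6, 0.0, 0.1]
width: 0.0566
finger_force: 0.0
```

```bash
python3 - <<'E'
from g import *
st();t=snap('top','t9.png');w=snap('wrist','w9.png');sd=snap('side')
print(pad(t),brd(t))
a=cv2.resize(t['image'][180:280,200:350,::-1],(600,400),interpolation=2)
b=cv2.resize(w['image'][:,:,::-1],(267,200));c=cv2.resize(sd['image'][195:275,270:390,::-1],(300,200),interpolation=2)
cv2.imwrite('pics/c9.png',np.vstack([a,np.hstack([b,c,np.zeros((200,33,3),np.uint8)])]))
E
```

```text
time 26.7
tool_pos [ 0.5345 -0.037   0.1977]
ee_rot [-3.1406e+00 -1.9000e-03 -8.4390e-01]
wrist_force [-0.642   0.0412  0.1403]
wrist_torque [0.0404 0.0191 0.0458]
width 0.0566
finger_force 0.0
(7, np.float64(90.46), np.float64(4.8)) (31, array([93.6, 94.3, 95.8]))
```

View pics/c9.png

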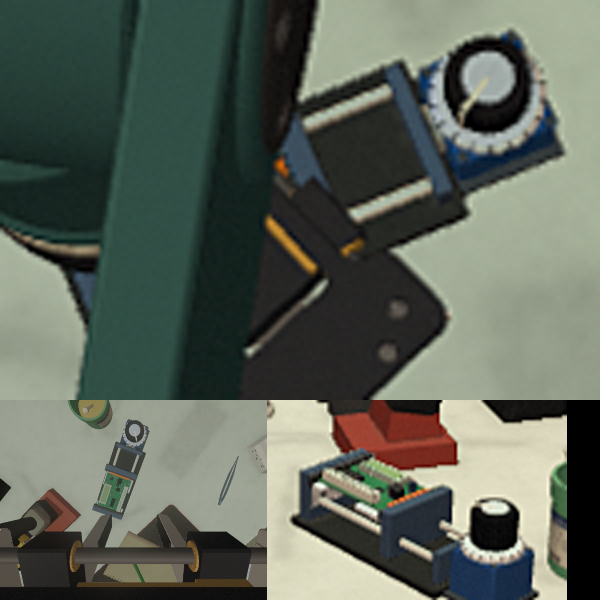

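The white line has turned by about 180° (upper right to lower left), which is nine clicks. The pad is on the board and the board is level in the ledges, so I'll hand it in.

```bash
python3 -c "
from bench import robot
print(robot.close_job())"
```

```text
the job is handed in; nothing more can be done
None
```

The board lies against the fixed jaw and is clamped with exactly three clicks against the spring, after six free ones. The gripper has let go, the jar and tweezers were not touched, and the job was handed in at about 27 s; no verdict was reported.

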